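Clamp a letter bundle in the bundle press

TASK

With the fingertips, push the bundle of letters under the bridge of the bundle press until its far edge is against the back stop. Then turn the red wing screw clockwise, stroking its wings round with the closed fingertips again and again, until the pad has come down on the letters and the screw is tight. Do not pinch the wings, do not lift the letters, and leave the things that stand around alone.

Things in the scene. Friction and masses are not known exactly. Their poses are not given: they have to be found in the camera images.
- press: Bundle press, fixed: plywood base board (225 x 190 mm, top face at z = 12 mm) with a grey steel bridge over it. Origin on the worktop straight below the wing screw's axis; x points to the back stop, z up. Board x -130 to +95 mm. Bridge: pillars with inner faces at y +-77 mm (x -15 to +35 mm) and a beam at z = 70 to 84 mm, x -18 to +38 mm, y +-89 mm.
- stop (a point): Centre of the front face of the back stop, a grey upright wall 150 mm wide, top 50 mm above the worktop; at press x = +67 mm, y = 0, z = 30 mm. Axes as the press.
- guard (a point): Middle of the top edge of the grey guard plate on the bridge's rear edge, 140 mm above the worktop: press x +34 to +38 mm, y +-60 mm. A finger does not fit between it and the wings, so the wings are stroked on the side away from it (press x < 0) and at the sides. Axes as the press.
- home (a point): Point on the base board's top face where the letters' origin is when the bundle is fully home against the back stop: press x = -15 mm, y = 0, z = 12 mm; axes as the press.
- letters: Loose bundle of white envelopes in a rubber band, 162 x 117 x 36 mm, about 0.4 kg, flat on the base board, partly under the bridge, perhaps a little askew. Origin: centre of its underside; y along its 162 mm length, pointing away from the back stop. It must slide 25 to 50 mm along press +x, pushed at its near short edge, 6 to 30 mm above the board; about 2 to 5 N.
- wing_top (a point): Top centre of the red wing screw, on its upright axis. x runs along its two flat upright wings, each reaching 30 mm from the axis, 6 mm thick, 20 mm high with their top at this point; hub 18 mm across. 128 mm above the worktop with the screw fully up; sinks 10 mm per clockwise turn. Turns lightly (0.03 N m, 1 to 3 N at a wing) and stays where it is left.
- wing (a joint): Turn of the wing screw in rad: grows clockwise seen from above (screwing down); 0 = fully up, 9.8 = hard stop. The pad meets the letters at about 7.5; from there it presses its spring in, with little more resistance to turning. Tight is anything from 8.6 to 9.8. Starts at 1 to 4.5.
- pad: Pressing pad under the bridge, a steel plate with rubber face, 70 x 80 x 8 mm; origin at the centre of its underside. It sinks 10 mm per turn with the screw, without turning itself; sprung, about 1.5 N per mm.
- brown_stamp: Loose rubber stamp with wooden handle, 29 x 45 x 84 mm, standing beside the press; origin at the centre of its underside. Leave alone.
- brass_weight: Loose brass scale weight, 38 mm across, 45 mm high, standing beside the press; origin at the centre of its underside. Leave alone.
- padlock: Loose brass padlock lying flat beside the press, 61 x 42 x 13 mm; origin at the middle of its underside. Leave alone.
Not all that is in view belongs to the job. There is more than one size of the letters; the one meant has the size given above.

How it is judged:
On the way, in this order (a step that is already met when the one before it is completed fails the run):
1. the letters are home against the back stop, with the pad not yet on them (x of letters in the frame of home above -0.006 m and y of letters in the frame of home between -0.02 and 0.02 m and angle between the y axis of letters and the x axis of press, either way round below 0.12 rad and value of joint wing below 7.2 rad), for 0.2 s.
2. the screw is turned down and the pad presses the letters (contact force between pad and letters above 1.2 N and value of joint wing above 8.4 rad), for 0.2 s.
At the end, for the whole second after the job is handed in: The letters lie within 6 mm of the back stop, within 20 mm of the middle and 0.12 rad of square; the wing screw is at 8.4 rad or more and at rest (under 0.1 rad/s), and the pad presses the letters with more than 1.2 N (all of step 2 and x of letters in the frame of home above -0.006 m and y of letters in the frame of home between -0.02 and 0.02 m and angle between the y axis of letters and the x axis of press, either way round below 0.12 rad and velocity of joint wing between -0.1 and 0.1 rad/s and linear speed of letters below 0.02 m/s); the robot touches nothing.
It fails at once if the letters are lifted more than 12 mm off the board (z of letters in the frame of home above 0.012 m).
It fails at once if a wing is pinched between the fingers (contact force between the fingers and anything else above 0.5 N and y of the grasp point in the frame of wing_top between -0.004 and 0.004 m and x of the grasp point in the frame of wing_top between -0.034 and 0.034 m and z of the grasp point in the frame of wing_top between -0.03 and 0.012 m).
It fails at once if the screw is run down before the letters are home (value of joint wing above 7.2 rad and x of letters in the frame of home below -0.015 m).
It fails at once if a thing standing around (stamp, weight, padlock) is moved more than 20 mm (distance of any of brown_stamp, brass_weight, padlock from where it was at the start of the episode above 0.02 m).
It also fails if it takes over 58 s, if anything falls off the work surface, if the arm or the gripper's body presses on something with over 40 N, if the wrist force passes 120 N, or if a joint passes its speed limit or range.

ROBOT

A 6-joint arm with a two-finger parallel gripper is mounted at the origin on a cart in front of the work surface, level with it; the furniture and walls round the work are solid. World frame = base frame: x ahead of the robot, y to its left, z up, the work surface at z = 0. Lengths are in m, angles in rad, forces in N, time in s.
With the tool pointing down it reaches from about 0.275 to 0.75 m from the base axis. Payload 10.2 kg.
Tool frame: the origin (TCP) lies where the fingers leave the gripper's body, on its centre line; the fingertips stand 73 mm ahead of it and the grasp point (between the pads) lies 54 mm ahead of it; x points along the fingers, z is the direction in which the jaws open and shut, and the axes are right-handed (so a half turn about x gives the same grasp; the last joint's range is limited). The gripper opens to 85 mm and grips with 20 to 120 N. Pads are 22 mm wide; open, the fingers measure 114 mm over their backs; the gripper's body (76 mm by 85 mm) begins 54 mm behind the grasp point. The pads swing forward as they close: fully open they stand 13 mm farther back than shut.
Start: joints at [1.081, 0.313, 1.498, -0, 1.331, -0.223], TCP at [0.138, 0.506, 0.304] pointing down, gripper open.
Joint ranges: [-2.94, 2.94], [-0.97, 2.17], [0.19, 2.56], [-1.23, 4.37], [0.02, 3.11], [-2.88, 2.88]. Speed limits (rad/s): [2.39, 2.39, 3.01, 3.14, 3.14, 3.14].

INTERFACE

Orientations are given as a unit quaternion [w, x, y, z].
In Python, from cell import arm gives the robot as it stands. The module is installed in compiled form; this text tells all that it offers.
- The arm moves only by the tool arm_command, never from a script. Its argument "rows" is a list that holds one entry, the list of rows, each a list of 6 numbers: the shift along the tool's x, y, z in mm, then the turn, a rotation vector about the tool's x, y, z in rad. A call has exactly 8 rows; each row is the pose to reach, as a shift and turn from the pose measured when the call began, along the tool's axes at that moment; what a row does not reach only later rows make up. A row lasts 1/12 s, in which the tool goes at most 41.7 mm and 7.16 degrees, less where a joint would pass 70% of its speed; a pose out of reach is approached as far as the arm can. A call with a gripper value outside its range is refused whole. "gripper" is the opening, from -1 (shut) to 1 (fully open), set as the call begins (left out, the last holds). The fingers move at their own pace and stop on an object; the grip force is fixed at half the most. Time passes only in rows, so rows that repeat a pose let the fingers close, or fill a call up. It gives the time, the measured TCP pose, the force and the opening at its end, in the units of the state.
- arm.sense(): the state, without advancing time (a new reading comes with each control period).
- arm.snapshot(name): name is "side" or "top"; returns the picture (480x640x3 uint8, red, green, blue); there is no depth.
- arm.camera_params(name): a dict with "fx", "fy", "cx", "cy" (pixels), "position" and "orientation" of the camera in the world. Camera axes: x right, y down, z forward; pixel columns grow to the right and rows downward; lengths in m; the calibration is good to about 2 mm. A picture is of the moment at which its call begins. camera_params takes no time and is no camera call.
- arm.sign_off(): hands the job in, once; it reports no verdict.
The state is a dict: "time": time; "joint_pos": joint angles; "joint_velocities": joint speeds; "joint_efforts": joint torques, N m; "ee_pos": TCP position; "tcp_rot": TCP orientation; "contact_force": force on the tool from outside, world axes, zero at the start; "moment": the same for the moment, N m; "gripper_width": finger opening in m.
Only numpy, scipy, OpenCV 4.12 (cv2) and the standard library are available. Lean on these libraries where they do the work, as an engineer would, in place of code of your own. Each camera call takes 0.05 s, during which the arm holds its last target.

## Working session

There is one attempt and no reset: what is moved stays moved. The work goes in short steps, Python scripts to look and compute and a tool call to move; the robot and the scene stay as the last step left them, time stands still between calls to the robot, and variables do not carry over. Pictures are saved under pics/ and viewed, and the job is handed in when it is done.

Besides the shell and the picture viewer there is one more tool, called after "Emit:" by a JSON object that holds its "name" and its "arguments", one argument or row to a line. arm_command: Moves the arm, as the interface text tells. Its arguments: {"type":"object","properties":{"rows":{"type":"array","items":{"type":"array","items":{"type":"array","items":{"type":"number"}}}},"gripper":{"type":"number"}},"required":["rows"]}

```bash
mkdir -p pics
python3 - <<'E'
from cell import arm
import cv2
for n in("side","top"):
    p=arm.camera_params(n);print(n,p)
    cv2.imwrite(f"pics/{n}0.png",arm.snapshot(n)[:,:,::-1])
s=arm.sense();print(s)
E
```

```text
side {'fx': 615.7780715272075, 'fy': 615.7780715272075, 'cx': 299.4897291489635, 'cy': 240.39162370815114, 'position': array([0.64401686, 1.03259884, 0.84250789]), 'orientation': array([-0.01260724,  0.0309067 ,  0.89790927, -0.43891317])}
top {'fx': 583.8585901265094, 'fy': 583.8585901265094, 'cx': 314.660223995103, 'cy': 240.15931577173856, 'position': array([0.40817175, 0.13204762, 1.1413547 ]), 'orientation': array([ 0.06422178, -0.69562912,  0.71191199, -0.07181234])}
{'time': 0.1, 'joint_pos': array([ 1.08056071e+00,  3.13389795e-01,  1.49839501e+00, -3.31057001e-05,
        1.33102097e+00, -2.23435116e-01]), 'joint_velocities': array([ 0.00039127, -0.00057124, -0.00333618,  0.00040838, -0.00114532,
        0.00229221]), 'joint_efforts': array([ 4.09377040e-03, -4.12895823e+01, -2.60143822e+01, -1.99255379e-05,
        2.99322914e-03,  2.84844072e-05]), 'ee_pos': array([0.13837083, 0.50626766, 0.30338167]), 'tcp_rot': array([ 0.56167297, -0.42924593,  0.56244376,  0.42886877]), 'contact_force': array([-0.17749191, -1.06505231,  0.80665826]), 'moment': array([ 0.04438228, -0.02090504, -0.01492103]), 'gripper_width': 0.08548483918525573}
```

View pics/side0.png

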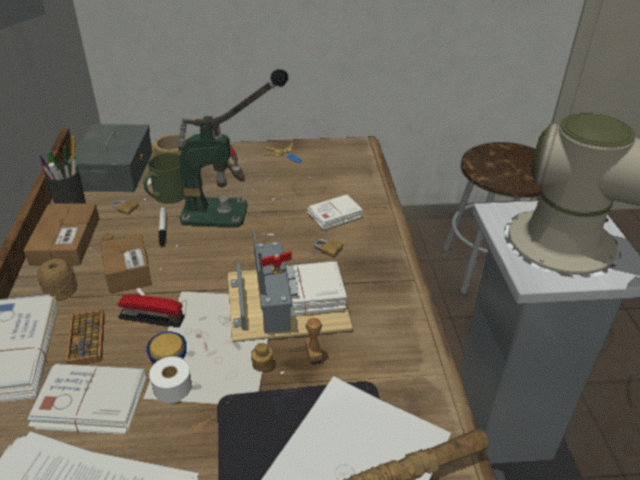

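View pics/top0.png

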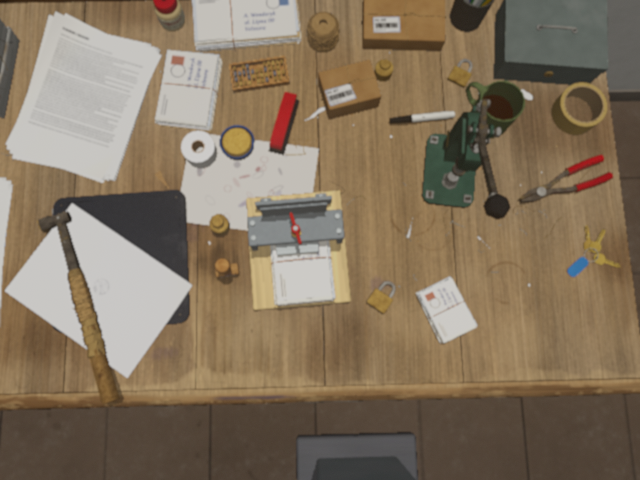

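The press is at about (298,245) in the top view. The back stop is away from the robot, with the stamp at (225,268), the weight at (219,224) and the padlock at (380,296). I'll zoom in next.

Run:
```python
import cv2
t=cv2.imread("pics/top0.png")[180:320,195:405];cv2.imwrite("pics/topz.png",cv2.resize(t,(800,533),interpolation=cv2.INTER_CUBIC))
t=cv2.imread("pics/side0.png")[230:370,215:365];cv2.imwrite("pics/sidez.png",cv2.resize(t,(640,597),interpolation=cv2.INTER_CUBIC))
```

```text
(no output)
```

View pics/topz.png

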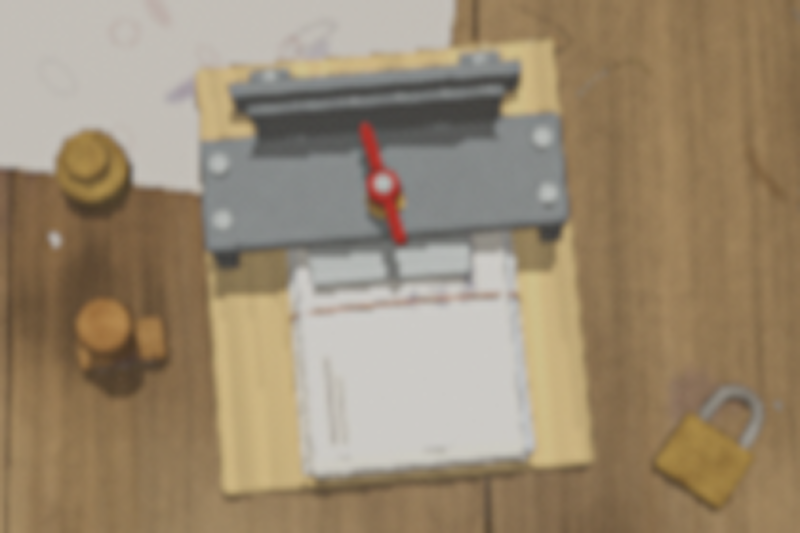

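View pics/sidez.png

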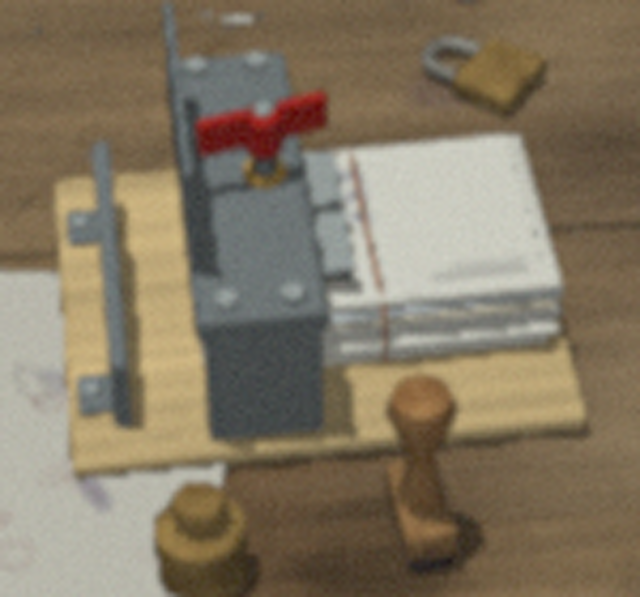

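```bash
cat > h.py <<'E'
import numpy as np
from cell import arm
from scipy.spatial.transform import Rotation as R
from scipy.optimize import least_squares
P={n:arm.camera_params(n) for n in("side","top")}
def rot(q): return R.from_quat([q[1],q[2],q[3],q[0]])
def proj(n,p):
    c=P[n];q=rot(c["orientation"]).inv().apply(np.atleast_2d(p)-c["position"])
    return np.c_[c["fx"]*q[:,0]/q[:,2]+c["cx"],c["fy"]*q[:,1]/q[:,2]+c["cy"]]
def ray(n,px,z):
    c=P[n];d=rot(c["orientation"]).apply([(px[0]-c["cx"])/c["fx"],(px[1]-c["cy"])/c["fy"],1.])
    return c["position"]+d*(z-c["position"][2])/d[2]
def tz(u,v): return np.array([195+u/3.8095,180+v/3.8071])
def sz(u,v): return np.array([215+u/4.2667,230+v/4.264])
E
python3 - <<'E'
from h import *
obs=[]
# press frame pts
T=[((198,70),(.095,.095,.012)),((555,40),(.095,-.095,.012)),((593,463),(-.13,-.095,.012)),((222,493),(-.13,.095,.012)),
((202,142),(.038,.089,.084)),((567,218),(-.018,-.089,.084)),((557,115),(.038,-.089,.084)),((210,248),(-.018,.089,.084))]
S=[((57,182),(.095,-.095,.012)),((75,465),(.095,.095,.012)),((583,420),(-.13,.095,.012)),((200,325),(.038,.089,.084)),((325,315),(-.018,.089,.084)),((285,55),(-.018,-.089,.084))]
# sanity: direct from rays
for px,p in T: print(p,ray("top",tz(*px),p[2]).round(4))
def pw(p,q): 
    r=R.from_euler("z",q[2]).apply(np.array(p));return r+[q[0],q[1],0]
def f(q):
    return np.r_[(proj("top",pw([p for _,p in T],q))-[tz(*u) for u,_ in T]).ravel(),(proj("side",pw([p for _,p in S],q))-[sz(*u) for u,_ in S]).ravel()]
s=least_squares(f,[.45,.15,0],loss="soft_l1");q=s.x;print(q,s.fun.reshape(-1,2).round(1))
inv=lambda w:R.from_euler("z",-q[2]).apply(np.array(w)-[q[0],q[1],0])
print("letters corners in press",[inv(ray("top",tz(*u),.048)).round(4) for u in((308,476),(534,460),(527,300),(292,290))])
for z in(.118,.123,.128): print("wing tips/ctr",z,[inv(ray("top",tz(*u),z)).round(4) for u in((365,122),(400,243),(383,184))],[inv(ray("side",sz(*u),z)).round(4) for u in((197,122),(327,93),(263,105))])
for n,u in(("stamp",(103,325)),("weight",(92,165)),):print(n,ray("top",tz(*u),.05),inv(ray("top",tz(*u),.05)))
print("weight side",inv(ray("side",sz(203,498),.045)),"stamp top side",inv(ray("side",sz(420,390),.084)))
print("padlock",inv(ray("top",tz(705,460),.01)))
E
```

```text
(0.095, 0.095, 0.012) [0.7163 0.2503 0.012 ]
(0.095, -0.095, 0.012) [0.7286 0.0626 0.012 ]
(-0.13, -0.095, 0.012) [0.5059 0.0506 0.012 ]
(-0.13, 0.095, 0.012) [0.4951 0.2386 0.012 ]
(0.038, 0.089, 0.084) [0.6603 0.2409 0.084 ]
(-0.018, -0.089, 0.084) [0.6186 0.0641 0.084 ]
(0.038, -0.089, 0.084) [0.6701 0.0673 0.084 ]
(-0.018, 0.089, 0.084) [0.6076 0.2371 0.084 ]
[0.62975409 0.15222289 0.05742351] [[-1.1 -1.3]
 [-0.1 -0.7]
 [ 0.3  0.2]
 [-0.5  0.3]
 [-1.3 -1.1]
 [ 1.   0.9]
 [ 0.9 -1.4]
 [-1.6  0.5]
 [-0.  -0.9]
 [-0.8  0.5]
 [ 1.8 -0.4]
 [-0.7 -0.3]
 [ 1.5 -0.8]
 [ 0.6 -1.2]]
letters corners in press [array([-0.1276,  0.0482,  0.048 ]), array([-0.1287, -0.0629,  0.048 ]), array([-0.0491, -0.0664,  0.048 ]), array([-0.0347,  0.0498,  0.048 ])]
wing tips/ctr 0.118 [array([0.0309, 0.0063, 0.118 ]), array([-0.0285, -0.0057,  0.118 ]), array([3.00e-04, 1.00e-04, 1.18e-01])] [array([ 0.0298, -0.0004,  0.118 ]), array([-0.0283, -0.013 ,  0.118 ]), array([ 0.0004, -0.0083,  0.118 ])]
wing tips/ctr 0.123 [array([0.0297, 0.0063, 0.123 ]), array([-0.0295, -0.0057,  0.123 ]), array([-8.00e-04,  1.00e-04,  1.23e-01])] [array([0.03  , 0.0057, 0.123 ]), array([-0.0276, -0.0068,  0.123 ]), array([ 0.0008, -0.0022,  0.123 ])]
wing tips/ctr 0.128 [array([0.0284, 0.0062, 0.128 ]), array([-0.0304, -0.0057,  0.128 ]), array([-0.0019,  0.    ,  0.128 ])] [array([0.0303, 0.0117, 0.128 ]), array([-0.027 , -0.0007,  0.128 ]), array([0.0013, 0.0039, 0.128 ])]
stamp [0.57642091 0.29352138 0.05      ] [-0.04513587  0.14412649  0.05      ]
weight [0.65779269 0.29955483 0.05      ] [0.03644805 0.14547991 0.05      ]
weight side [0.0417516  0.14970755 0.045     ] stamp top side [-0.04809143  0.13871909  0.084     ]
padlock [-0.1324343  -0.15148244  0.01      ]
```

```bash
cat >> h.py <<'E'
PX,PY,PYAW=0.6298,0.1522,0.0574
def p2w(p): return R.from_euler("z",PYAW).apply(np.array(p,float))+[PX,PY,0]
def w2p(p): return R.from_euler("z",-PYAW).apply(np.array(p,float)-[PX,PY,0])
SGN=None
def target_R(sg,yaw=PYAW): # tool x down, tool z along sg*press y
    x=np.array([0,0,-1.]);z=sg*np.array([-np.sin(yaw),np.cos(yaw),0]);y=np.cross(z,x)
    return R.from_matrix(np.c_[x,y,z])
def rel(p_press,sg=None,yaw=PYAW):
    """tool-frame shift(mm)+rotvec to bring TCP to press-frame p"""
    s=arm.sense();T=rot(s["tcp_rot"])
    if sg is None:
        a=[(T.inv()*target_R(k,yaw)).magnitude() for k in(1,-1)];sg=1 if a[0]<a[1] else -1
    d=T.inv().apply(p2w(p_press)-s["ee_pos"])*1000
    return np.r_[d.round(1),(T.inv()*target_R(sg,yaw)).as_rotvec().round(4)]
def st():
    s=arm.sense();print("t",round(s["time"],2),"tcp press",(w2p(s["ee_pos"])*1000).round(1),"F press",R.from_euler("z",-PYAW).apply(s["contact_force"]).round(2),"w",round(s["gripper_width"],4),"rotres",rel((0,0,0))[3:],"j6",s["joint_pos"].round(2))
E
python3 - <<'E'
from h import *
st();print(rot(arm.sense()["tcp_rot"]).as_matrix().round(3))
for k in(1,-1):print(rel((-.168,-.007,.2),k),rel((-.168,-.007,.084),k))
E
```

```text
t 0.1 tcp press [-470.3  381.7  303.4] F press [-0.24 -1.05  0.81] w 0.0855 rotres [-0.3242 -0.0011 -0.0004] j6 [ 1.08  0.31  1.5  -0.    1.33 -0.22]
[[-0.001 -0.965  0.264]
 [-0.001  0.264  0.965]
 [-1.     0.    -0.001]]
[ 1.036e+02 -4.104e+02 -2.720e+02 -3.242e-01 -1.100e-03 -4.000e-04] [ 2.196e+02 -4.104e+02 -2.719e+02 -3.242e-01 -1.100e-03 -4.000e-04]
[ 1.0360e+02 -4.1040e+02 -2.7200e+02  2.8174e+00 -6.0000e-04  1.6000e-03] [ 2.1960e+02 -4.1040e+02 -2.7190e+02  2.8174e+00 -6.0000e-04  1.6000e-03]
```

Emit:
{"name": "arm_command", "arguments": {
  "rows": [
    [[0,-30,-20,-0.08,0,0],[0,-62,-41,-0.16,0,0],[0,-94,-62,-0.24,0,0],[10,-126,-83,-0.324,-0.001,0],[20,-158,-104,-0.324,-0.001,0],[30,-190,-125,-0.324,-0.001,0],[40,-222,-146,-0.324,-0.001,0],[50,-254,-167,-0.324,-0.001,0]]
  ],
  "gripper": 1
}}

```text
time: 0.77
ee_pos: [0.34, 0.2765, 0.253]
tcp_rot: [0.485, -0.514, 0.486, 0.514]
contact_force: [0.4, 0.6, 0.8]
gripper_width: 0.0854
```

Run:
```python
from h import *
st();print(rel((-.168,-.007,.2)),rel((-.168,-.007,.084)))
```

```text
t 0.77 tcp press [-282.2  140.7  253. ] F press [0.47 0.58 0.76] w 0.0854 rotres [-0.0001  0.     -0.0005] j6 [ 0.41  0.17  1.82  0.    1.15 -1.21]
[ 5.300e+01 -1.142e+02 -1.477e+02 -1.000e-04  0.000e+00 -5.000e-04] [ 1.690e+02 -1.142e+02 -1.477e+02 -1.000e-04  0.000e+00 -5.000e-04]
```

Emit:
{"name": "arm_command", "arguments": {
  "rows": [
    [[10,-25,-32,0,0,0],[20,-50,-64,0,0,0],[30,-75,-96,0,0,0],[53,-98,-127,0,0,0],[75,-114,-148,0,0,0],[105,-114,-148,0,0,0],[135,-114,-148,0,0,0],[150,-114,-148,0,0,0]]
  ]
}}

```text
time: 1.43
ee_pos: [0.4611, 0.1346, 0.0997]
tcp_rot: [0.484, -0.512, 0.487, 0.515]
contact_force: [0.4, 0.1, -0.5]
gripper_width: 0.0854
```

Run:
```python
from h import *
st();print(rel((-.168,-.007,.084)))
import cv2
i=arm.snapshot("side")[:,:,::-1][200:380,200:440];cv2.imwrite("pics/s1.png",cv2.resize(i,(800,600),interpolation=cv2.INTER_CUBIC))
```

```text
t 1.43 tcp press [-169.5   -7.9   99.7] F press [ 0.4   0.03 -0.52] w 0.0854 rotres [-0.0015  0.0001 -0.0053] j6 [ 0.04  0.5   1.85  0.    0.81 -1.59]
[ 1.57e+01 -1.60e+00  9.00e-01 -1.50e-03  1.00e-04 -5.30e-03]
```

View pics/s1.png

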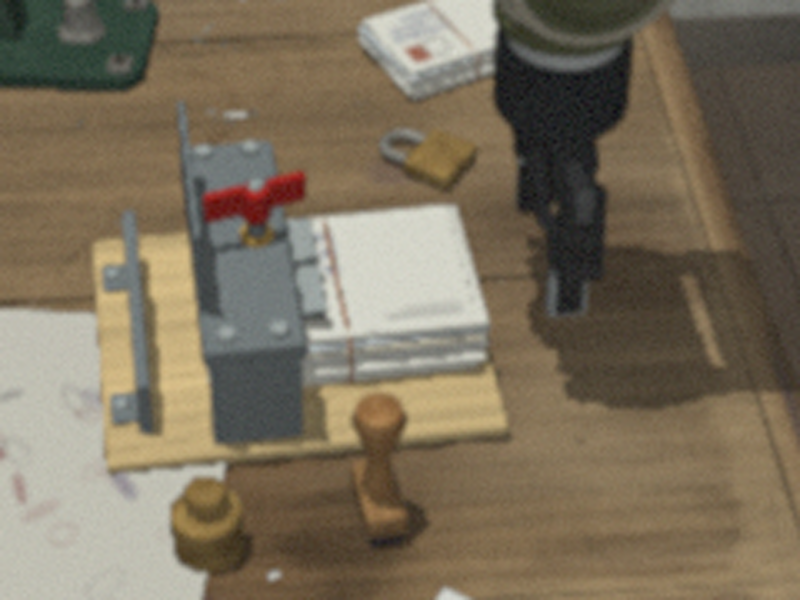

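The open fingers stand in front of the bundle's near edge, with the tips at about (567,310). I'll lower them and push.

Emit:
{"name": "arm_command", "arguments": {
  "rows": [
    [[8,0,0,0,0,0],[15,-3,0,0,0,-0.005],[15,-8,0,0,0,-0.005],[15,-14,0,0,0,-0.005],[15,-20,0,0,0,-0.005],[15,-26,0,0,0,-0.005],[15,-32,0,0,0,-0.005],[15,-37,0,0,0,-0.005]]
  ]
}}

```text
time: 2.15
ee_pos: [0.4978, 0.137, 0.0834]
tcp_rot: [0.485, -0.513, 0.486, 0.515]
contact_force: [-2.2, 0.5, 1.9]
gripper_width: 0.0849
```

Run:
```python
from h import *
st()
```

```text
t 2.15 tcp press [-132.7   -7.6   83.4] F press [-2.13  0.59  1.93] w 0.0849 rotres [-0.0008  0.0002 -0.003 ] j6 [ 0.04  0.58  1.75  0.    0.82 -1.59]
```

Emit:
{"name": "arm_command", "arguments": {
  "rows": [
    [[0,-3,0,0,0,0],[0,-6,0,0,0,0],[0,-9,0,0,0,0],[0,-12,0,0,0,0],[0,-15,0,0,0,0],[0,-18,0,0,0,0],[0,-20,0,0,0,0],[0,-20,0,0,0,0]]
  ]
}}

```text
time: 2.82
ee_pos: [0.5182, 0.1381, 0.0834]
tcp_rot: [0.485, -0.513, 0.486, 0.515]
contact_force: [-1.2, -0.5, -0.4]
gripper_width: 0.0854
```

Run:
```python
from h import *
st()
import cv2
i=arm.snapshot("side")[:,:,::-1][200:380,200:440];cv2.imwrite("pics/s2.png",cv2.resize(i,(800,600),interpolation=cv2.INTER_CUBIC))
```

```text
t 2.82 tcp press [-112.2   -7.7   83.4] F press [-1.21 -0.42 -0.41] w 0.0854 rotres [-0.0008  0.0002 -0.0024] j6 [ 0.04  0.62  1.68  0.    0.84 -1.59]
```

View pics/s2.png

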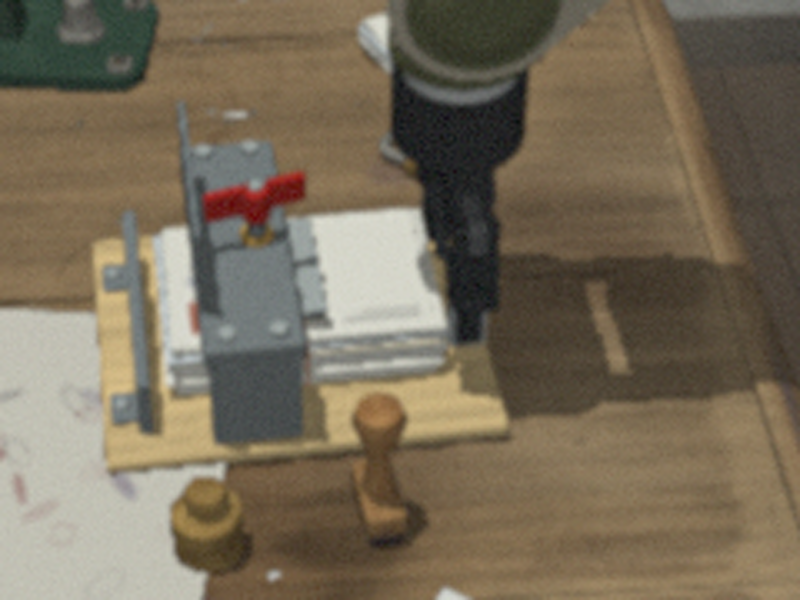

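The bundle slides squarely. Its far edge at (160,235) is still about 10 mm short of the stop at (138,215).

Emit:
{"name": "arm_command", "arguments": {
  "rows": [
    [[0,-2,0,0,0,0],[0,-4,0,0,0,0],[0,-5,0,0,0,0],[0,-6,0,0,0,0],[0,-7,0,0,0,0],[0,-8,0,0,0,0],[0,-8,0,0,0,0],[0,-8,0,0,0,0]]
  ]
}}

```text
time: 3.53
ee_pos: [0.5263, 0.1386, 0.0834]
tcp_rot: [0.485, -0.514, 0.486, 0.514]
contact_force: [-0.5, 0.4, 0.2]
gripper_width: 0.0852
```

Run:
```python
from h import *
st()
```

```text
t 3.53 tcp press [-104.1   -7.7   83.4] F press [-0.47  0.45  0.21] w 0.0852 rotres [-0.0009  0.0002 -0.0015] j6 [ 0.04  0.63  1.66  0.    0.86 -1.59]
```

Emit:
{"name": "arm_command", "arguments": {
  "rows": [
    [[0,-1,0,0,0,0],[0,-2,0,0,0,0],[0,-3,0,0,0,0],[0,-4,0,0,0,0],[0,-5,0,0,0,0],[0,-5,0,0,0,0],[0,-5,0,0,0,0],[0,-5,0,0,0,0]]
  ]
}}

```text
time: 4.2
ee_pos: [0.5278, 0.1387, 0.083]
tcp_rot: [0.482, -0.511, 0.489, 0.517]
contact_force: [-24.0, -4.8, 15.5]
gripper_width: 0.0853
```

Run:
```python
from h import *
st()
import cv2
i=arm.snapshot("side")[:,:,::-1][200:380,200:440];cv2.imwrite("pics/s3.png",cv2.resize(i,(800,600),interpolation=cv2.INTER_CUBIC))
```

```text
t 4.2 tcp press [-102.6   -7.6   83. ] F press [-24.28  -3.41  15.47] w 0.0853 rotres [-0.0002 -0.0003 -0.0127] j6 [ 0.04  0.63  1.65 -0.    0.87 -1.59]
```

View pics/s3.png

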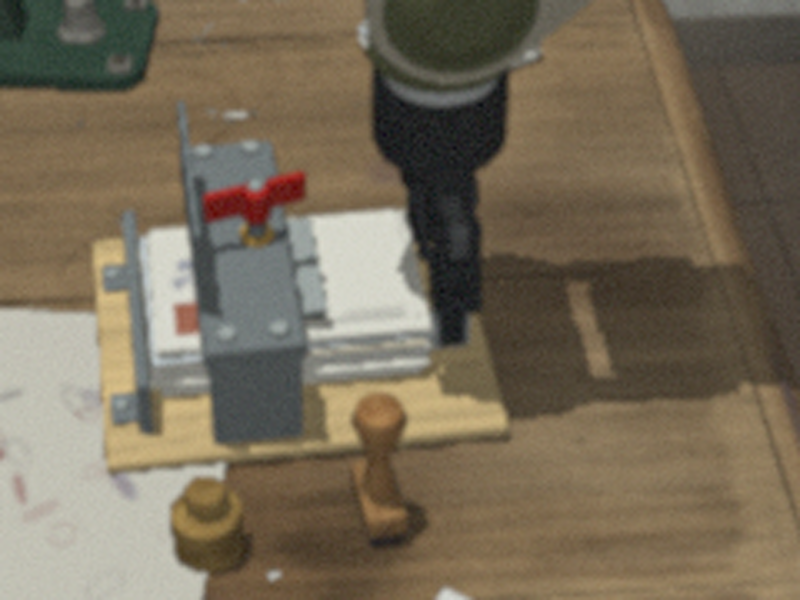

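Emit:
{"name": "arm_command", "arguments": {
  "rows": [
    [[0,6,0,0,0,0],[0,16,0,0,0,0],[0,30,0,0,0,0],[-10,40,0,0,0,0],[-45,40,0,0,0,-0.013],[-80,40,0,0,0,-0.013],[-115,40,0,0,0,-0.013],[-137,40,0,0,0,-0.013]]
  ]
}}

```text
time: 4.92
ee_pos: [0.4904, 0.1367, 0.2242]
tcp_rot: [-0.487, 0.516, -0.484, -0.513]
contact_force: [0.5, 0.4, 0.6]
gripper_width: 0.0854
```

Run:
```python
from h import *
st();print(rel((-.005,-.045,.215)))
import cv2
i=arm.snapshot("side")[:,:,::-1][200:380,200:440];cv2.imwrite("pics/s4.png",cv2.resize(i,(800,600),interpolation=cv2.INTER_CUBIC))
t=arm.snapshot("top")[:,:,::-1][180:320,195:405];cv2.imwrite("pics/t4.png",cv2.resize(t,(800,533),interpolation=cv2.INTER_CUBIC))
```

```text
t 4.92 tcp press [-140.    -7.5  224.2] F press [0.48 0.32 0.57] w 0.0854 rotres [-0.0001 -0.0003  0.0059] j6 [ 0.04  0.35  1.66 -0.    1.12 -1.59]
[ 1.00e+01 -1.35e+02 -3.75e+01 -1.00e-04 -3.00e-04  5.90e-03]
```

View pics/s4.png

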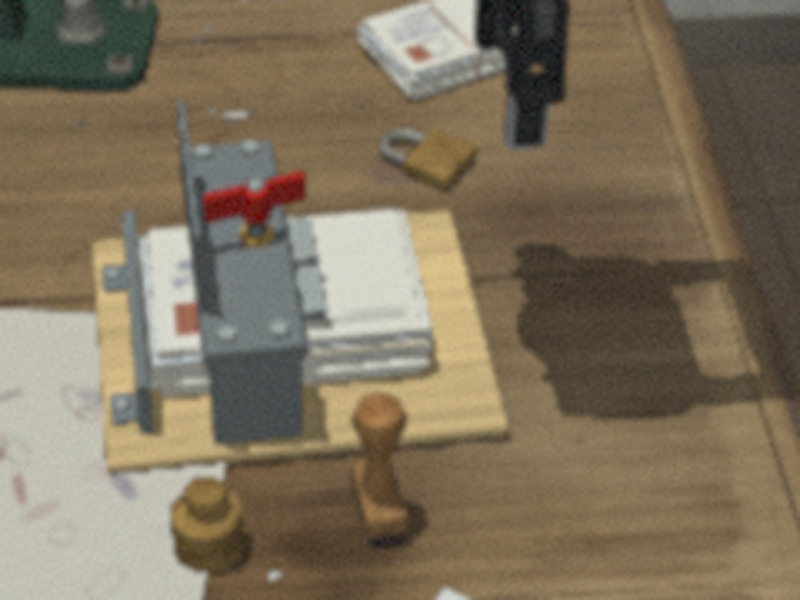

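View pics/t4.png

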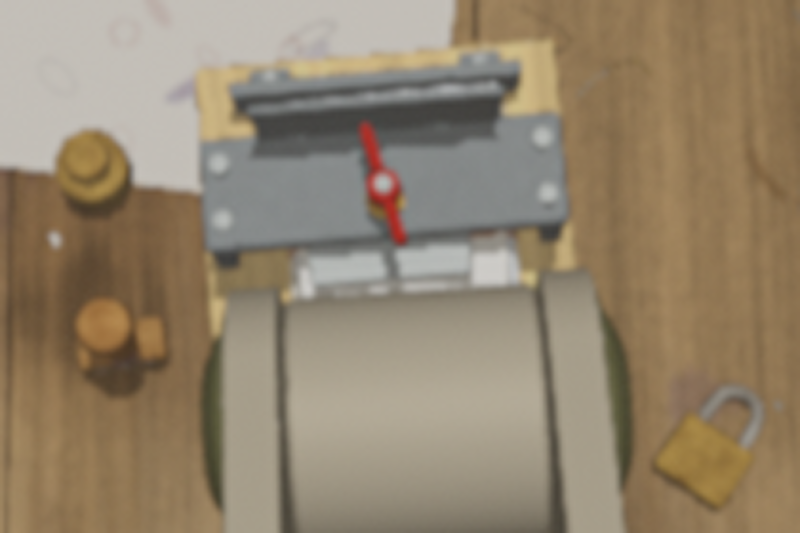

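The letters are up against the stop, with the far edge at (143,232). Next I'll close the fingers and go to the right side of the wing.

Emit:
{"name": "arm_command", "arguments": {
  "rows": [
    [[5,-25,-7,0,0,0.003],[10,-50,-14,0,0,0.006],[10,-80,-21,0,0,0.006],[10,-110,-30,0,0,0.006],[10,-130,-37,0,0,0.006],[10,-135,-37,0,0,0.006],[10,-135,-37,0,0,0.006],[10,-135,-37,0,0,0.006]]
  ],
  "gripper": -1
}}

```text
time: 5.68
ee_pos: [0.6275, 0.1077, 0.2147]
tcp_rot: [-0.486, 0.515, -0.485, -0.514]
contact_force: [0.0, 0.9, -0.5]
gripper_width: 0.0004
```

Run:
```python
from h import *
st();print(rel((-.004,-.046,.170)))
import cv2
i=arm.snapshot("side")[:,:,::-1][200:380,200:440];cv2.imwrite("pics/s5.png",cv2.resize(i,(800,600),interpolation=cv2.INTER_CUBIC))
```

```text
t 5.68 tcp press [ -4.8 -44.3 214.7] F press [ 0.09  0.88 -0.46] w 0.0004 rotres [ 0.0001 -0.0002  0.0017] j6 [-0.01  0.63  1.25 -0.    1.26 -1.64]
[ 4.47e+01 -7.00e-01 -1.70e+00  1.00e-04 -2.00e-04  1.70e-03]
```

View pics/s5.png

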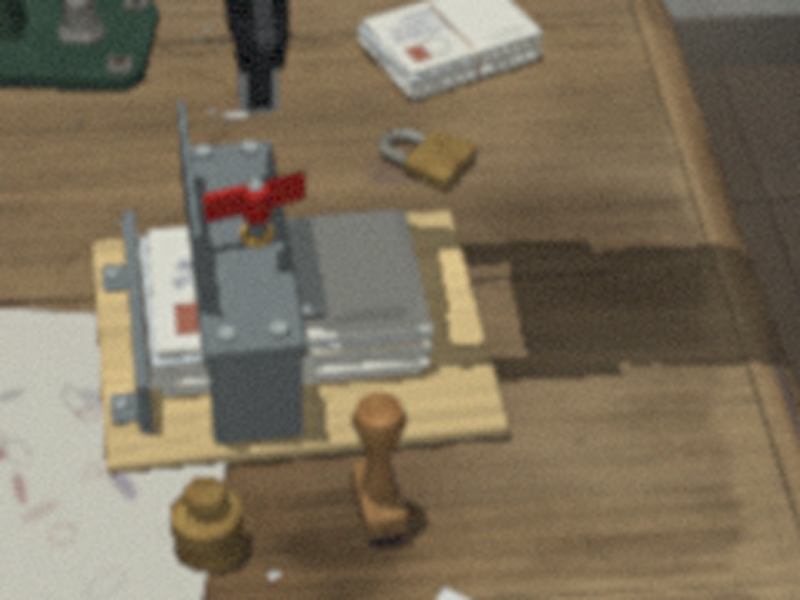

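Emit:
{"name": "arm_command", "arguments": {
  "rows": [
    [[20,0,-2,0,0,0],[40,0,-2,0,0,0],[45,0,-2,0,0,0],[45,3,10,0,0,0],[45,9,19,0,0,0],[45,15,25,0,0,0],[45,19,31,0,0,0],[45,22,37,0,0,0]]
  ]
}}

```text
time: 6.4
ee_pos: [0.6028, 0.1444, 0.1711]
tcp_rot: [-0.486, 0.515, -0.484, -0.513]
contact_force: [0.7, -1.0, -0.2]
gripper_width: -0.0
```

Run:
```python
from h import *
st()
import cv2
i=arm.snapshot("side")[:,:,::-1][200:380,200:440];cv2.imwrite("pics/s6.png",cv2.resize(i,(800,600),interpolation=cv2.INTER_CUBIC))
```

```text
t 6.4 tcp press [-27.4  -6.3 171.1] F press [ 0.68 -1.02 -0.18] w -0.0 rotres [ 0.001  -0.0006  0.0035] j6 [ 0.05  0.64  1.36 -0.    1.14 -1.58]
```

View pics/s6.png

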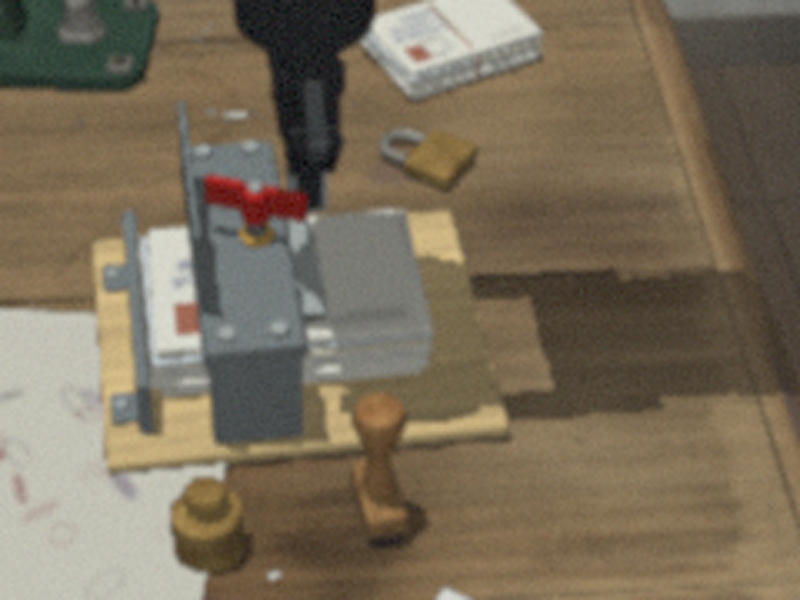

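Emit:
{"name": "arm_command", "arguments": {
  "rows": [
    [[1,0,8,0,0,0],[1,-2,17,0,0,0],[1,-8,26,0,0,0],[1,-15,31,0,0,0],[1,-22,34,0,0,0],[1,-27,35,0,0,0],[1,-29,35,0,0,0],[1,-29,35,0,0,0]]
  ]
}}

```text
time: 7.12
ee_pos: [0.6294, 0.1823, 0.1697]
tcp_rot: [-0.486, 0.515, -0.484, -0.514]
contact_force: [-0.8, 1.8, -0.6]
gripper_width: 0.0
```

Run:
```python
from h import *
st()
import cv2
i=arm.snapshot("side")[:,:,::-1][200:380,200:440];cv2.imwrite("pics/s7.png",cv2.resize(i,(800,600),interpolation=cv2.INTER_CUBIC))
```

```text
t 7.12 tcp press [  1.4  30.1 169.7] F press [-0.68  1.85 -0.57] w 0.0 rotres [0.0016 0.0004 0.0025] j6 [ 0.1   0.72  1.23  0.    1.2  -1.53]
```

View pics/s7.png

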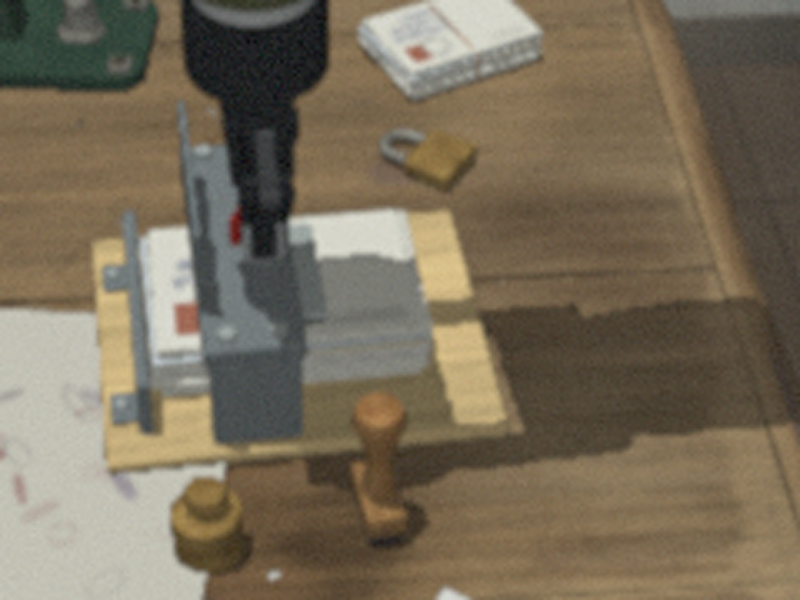

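Emit:
{"name": "arm_command", "arguments": {
  "rows": [
    [[-8,3,1,0,0,0],[-30,3,1,0,0,0],[-45,2,-10,0,0,0],[-45,-1,-40,0,0,0],[-45,-6,-70,0,0,0],[-45,-8,-81,0,0,0],[-30,-8,-82,0,0,0],[-10,-8,-82,0,0,0]]
  ]
}}

```text
time: 7.83
ee_pos: [0.6428, 0.0997, 0.1817]
tcp_rot: [-0.487, 0.516, -0.484, -0.512]
contact_force: [0.2, 0.3, -0.8]
gripper_width: 0.0002
```

Run:
```python
from h import *
st()
import cv2
i=arm.snapshot("side")[:,:,::-1][200:380,200:440];cv2.imwrite("pics/s8.png",cv2.resize(i,(800,600),interpolation=cv2.INTER_CUBIC))
```

```text
t 7.83 tcp press [  9.9 -53.1 181.7] F press [ 0.19  0.25 -0.85] w 0.0002 rotres [-0.0003 -0.      0.0071] j6 [-0.03  0.69  1.24  0.    1.21 -1.65]
```

View pics/s8.png

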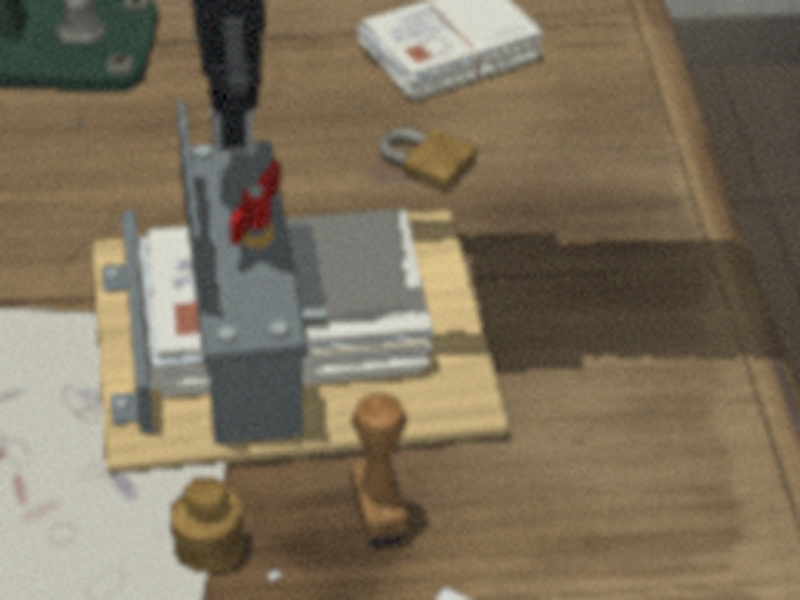

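```bash
cat >> h.py <<'E'
def s4(u,v): return np.array([200+u/3.3333,200+v/3.3333])
def wing(tips,dz=0.0):
    # zoom tips (top corners); fit height & angle
    obs=np.array([s4(*t) for t in tips])
    def f(q):
        z,a=q;u=30*np.array([np.cos(a),np.sin(a)])/1000
        return (proj("side",[p2w([u[0],u[1],z]),p2w([-u[0],-u[1],z])])-obs).ravel()
    b=min((least_squares(f,[.118,a]) for a in np.arange(0,6.28,.4)),key=lambda s:s.cost)
    z,a=b.x;print("z top",z.round(4),"theta_z",((.128-z)/.01*2*np.pi).round(2),"angle deg",np.degrees(a).round(0)%360,"res",b.fun.round(1))
E
python3 - <<'E'
from h import *
wing([(305,176),(203,196)]) #before, s5 top corners
wing([(279,162),(237,207)])
E
```

```text
z top 0.122 theta_z 3.79 angle deg 191.0 res [ 1.2 -0.2  0.6  0.2]
z top 0.1234 theta_z 2.92 angle deg 239.0 res [ 0.4 -2.7 -1.1  2.7]
```

Emit:
{"name": "arm_command", "arguments": {
  "rows": [
    [[12,1,3,0,0,0.007],[12,3,14,0,0,0.007],[12,5,21,0,0,0.007],[12,13,25,0,0,0.007],[12,21,28,0,0,0.007],[12,29,34,0,0,0.007],[12,35,42,0,0,0.007],[12,37,51,0,0,0.007]]
  ]
}}

```text
time: 8.55
ee_pos: [0.6005, 0.1502, 0.1653]
tcp_rot: [0.483, -0.512, 0.487, 0.516]
contact_force: [-0.2, 0.2, -0.4]
gripper_width: -0.0002
```

Run:
```python
from h import *
st()
```

```text
t 8.55 tcp press [-29.4  -0.3 165.3] F press [-0.21  0.19 -0.41] w -0.0002 rotres [ 0.0009  0.0005 -0.0075] j6 [ 0.06  0.65  1.36  0.    1.14 -1.57]
```

Emit:
{"name": "arm_command", "arguments": {
  "rows": [
    [[-3,-2,7,0,0,-0.007],[-4,-6,14,0,0,-0.007],[-4,-11,21,0,0,-0.007],[-4,-17,25,0,0,-0.007],[-4,-24,28,0,0,-0.007],[-4,-29,29,0,0,-0.007],[-4,-31,29,0,0,-0.007],[-4,-31,29,0,0,-0.007]]
  ]
}}

```text
time: 9.22
ee_pos: [0.6302, 0.181, 0.1687]
tcp_rot: [0.485, -0.514, 0.485, 0.515]
contact_force: [-0.5, -0.2, -0.7]
gripper_width: -0.0002
```

Run:
```python
from h import *
st()
```

```text
t 9.22 tcp press [  2.1  28.7 168.7] F press [-0.52 -0.17 -0.73] w -0.0002 rotres [ 0.0006  0.0008 -0.0006] j6 [ 0.1   0.72  1.22  0.    1.2  -1.53]
```

Now lift over to the other side again and look.

Emit:
{"name": "arm_command", "arguments": {
  "rows": [
    [[-8,3,1,0,0,0],[-30,3,1,0,0,0],[-45,2,-10,0,0,0],[-45,-1,-40,0,0,0],[-45,-5,-68,0,0,0],[-45,-6,-80,0,0,0],[-45,-6,-80,0,0,0],[-45,-6,-80,0,0,0]]
  ]
}}

```text
time: 9.88
ee_pos: [0.6408, 0.1014, 0.214]
tcp_rot: [0.486, -0.514, 0.485, 0.514]
contact_force: [-0.2, 0.2, -0.6]
gripper_width: 0.0
```

Run:
```python
from h import *
st()
import cv2
i=arm.snapshot("side")[:,:,::-1][200:380,200:440];cv2.imwrite("pics/s9.png",cv2.resize(i,(800,600),interpolation=cv2.INTER_CUBIC))
```

```text
t 9.88 tcp press [  8.  -51.4 214. ] F press [-0.16  0.2  -0.6 ] w 0.0 rotres [-0.0004  0.0012 -0.0002] j6 [-0.02  0.66  1.2   0.    1.28 -1.65]
```

View pics/s9.png

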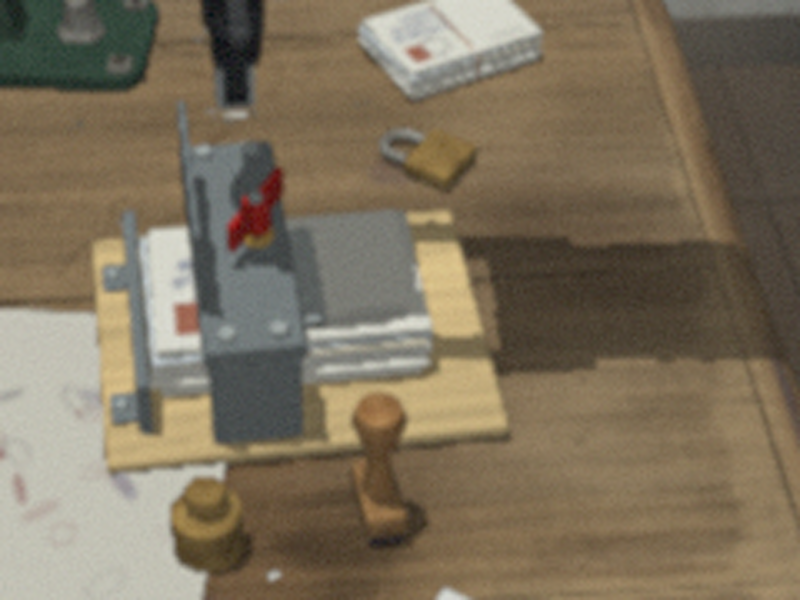

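Emit:
{"name": "arm_command", "arguments": {
  "rows": [
    [[20,0,1,0,0,0],[38,0,1,0,0,0],[44,0,2,0,0,0],[44,2,12,0,0,0],[44,3,19,0,0,0],[44,9,22,0,0,0],[44,15,24,0,0,0],[44,20,26,0,0,0]]
  ]
}}

```text
time: 10.6
ee_pos: [0.6187, 0.1274, 0.1709]
tcp_rot: [-0.486, 0.515, -0.485, -0.514]
contact_force: [2.3, -1.1, 1.0]
gripper_width: 0.0001
```

Run:
```python
from h import *
st()
import cv2
i=arm.snapshot("side")[:,:,::-1][200:380,200:440];cv2.imwrite("pics/s10.png",cv2.resize(i,(800,600),interpolation=cv2.INTER_CUBIC))
```

```text
t 10.6 tcp press [-12.5 -24.1 170.9] F press [ 2.26 -1.24  1.02] w 0.0001 rotres [0.0013 0.0009 0.0015] j6 [ 0.02  0.67  1.31  0.    1.16 -1.61]
```

View pics/s10.png

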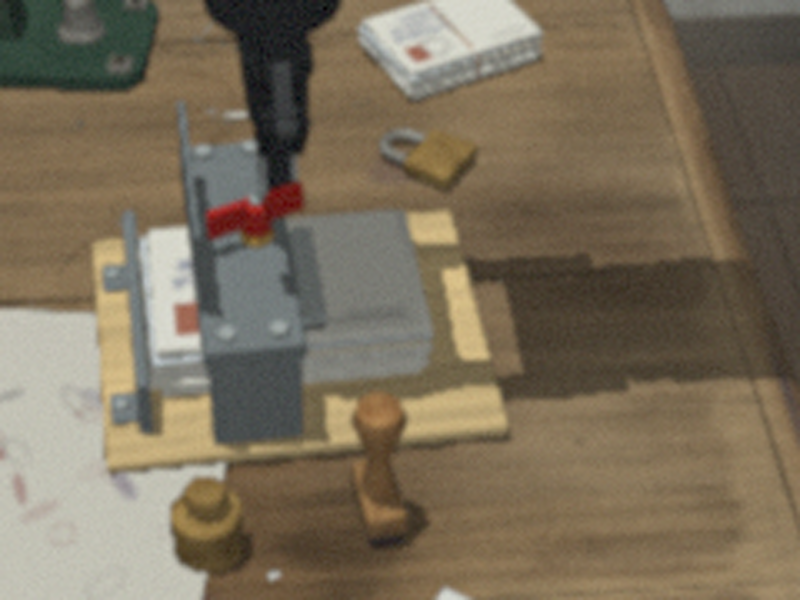

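Run:
```python
from h import *
wing([(302,184),(207,211)])
a=proj("side",[p2w([0,0,.112]),p2w([0,0,.122])]);print((a[0]-a[1])*3.333)
import cv2
ims=[cv2.imread(f"pics/s{k}.png")[150:270,180:330] for k in(5,10)]
cv2.imwrite("pics/cmp.png",cv2.resize(np.hstack(ims),(800,320),interpolation=cv2.INTER_CUBIC))
```

```text
z top 0.1137 theta_z 8.97 angle deg 198.0 res [ 1.4 -0.4  0.2  0.4]
[ 0.48048712 13.89489764]
```

View pics/cmp.png

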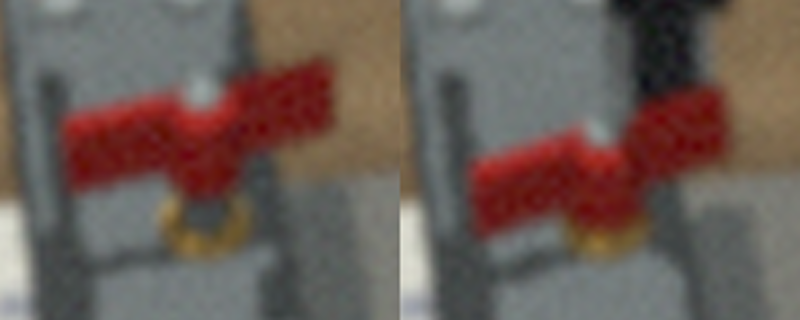

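Emit:
{"name": "arm_command", "arguments": {
  "rows": [
    [[0,1,1,0,0,0],[0,2,2,0,0,0],[0,3,3,0,0,0],[0,4,4,0,0,0],[0,5,5,0,0,0],[0,6,6,0,0,0],[0,7,7,0,0,0],[0,7,7,0,0,0]]
  ]
}}

```text
time: 11.32
ee_pos: [0.6104, 0.1343, 0.1707]
tcp_rot: [0.485, -0.514, 0.485, 0.515]
contact_force: [0.1, -0.3, -0.2]
gripper_width: 0.0
```

Run:
```python
from h import *
st()
import cv2
i=arm.snapshot("side")[:,:,::-1][200:380,200:440];cv2.imwrite("pics/s11.png",cv2.resize(i,(800,600),interpolation=cv2.INTER_CUBIC))
ims=[cv2.imread(f"pics/s{k}.png")[150:270,180:330] for k in(10,11)]
cv2.imwrite("pics/cmp2.png",cv2.resize(np.hstack(ims),(800,320),interpolation=cv2.INTER_CUBIC))
```

```text
t 11.32 tcp press [-20.4 -16.7 170.7] F press [ 0.12 -0.31 -0.15] w 0.0 rotres [ 0.0015  0.0012 -0.0002] j6 [ 0.03  0.65  1.34  0.    1.15 -1.6 ]
```

View pics/cmp2.png

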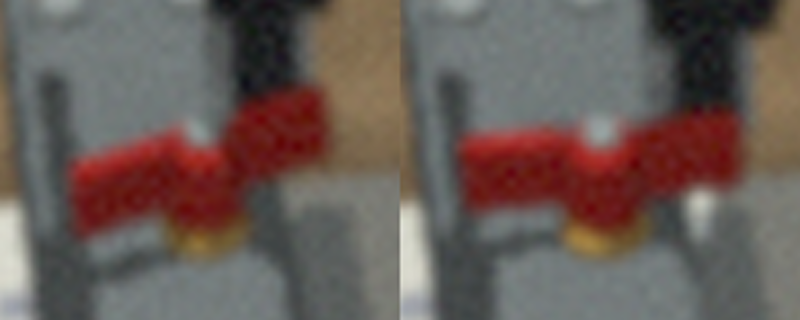

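Emit:
{"name": "arm_command", "arguments": {
  "rows": [
    [[0,1,1,0,0,0],[0,1.5,2,0,0,0],[0,2,3,0,0,0],[0,3,4,0,0,0],[0,3.5,5,0,0,0],[0,4,6,0,0,0],[0,4.5,7,0,0,0],[0,4.5,7,0,0,0]]
  ]
}}

```text
time: 12.03
ee_pos: [0.6054, 0.1412, 0.1707]
tcp_rot: [0.485, -0.514, 0.485, 0.515]
contact_force: [1.0, -1.6, -0.9]
gripper_width: 0.0001
```

Run:
```python
from h import *
st()
import cv2
i=arm.snapshot("side")[:,:,::-1][200:380,200:440];cv2.imwrite("pics/s12.png",cv2.resize(i,(800,600),interpolation=cv2.INTER_CUBIC))
ims=[cv2.imread(f"pics/s{k}.png")[150:270,180:330] for k in(11,12)]
cv2.imwrite("pics/cmp3.png",cv2.resize(np.hstack(ims),(800,320),interpolation=cv2.INTER_CUBIC))
```

```text
t 12.03 tcp press [-25.   -9.6 170.7] F press [ 0.95 -1.65 -0.91] w 0.0001 rotres [ 0.0017  0.0013 -0.0005] j6 [ 0.04  0.65  1.35  0.    1.15 -1.59]
```

View pics/cmp3.png

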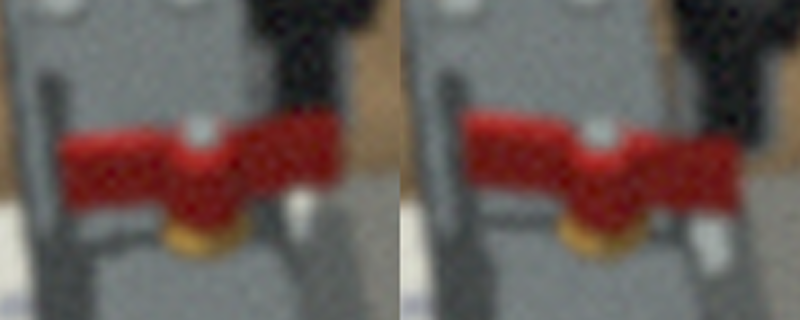

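Emit:
{"name": "arm_command", "arguments": {
  "rows": [
    [[0,0.5,1,0,0,0],[0,1,2,0,0,0],[0,1,3,0,0,0],[0,1.5,4,0,0,0],[0,1.5,5,0,0,0],[0,2,6,0,0,0],[0,2,7,0,0,0],[0,2,7,0,0,0]]
  ]
}}

```text
time: 12.75
ee_pos: [0.6038, 0.1453, 0.1707]
tcp_rot: [-0.484, 0.516, -0.486, -0.513]
contact_force: [3.8, -18.0, -1.4]
gripper_width: -0.0001
```

Run:
```python
from h import *
st()
import cv2
i=arm.snapshot("side")[:,:,::-1][200:380,200:440];cv2.imwrite("pics/s13.png",cv2.resize(i,(800,600),interpolation=cv2.INTER_CUBIC))
ims=[cv2.imread(f"pics/s{k}.png")[150:270,180:330] for k in(6,13)]
cv2.imwrite("pics/cmp4.png",cv2.resize(np.hstack(ims),(800,320),interpolation=cv2.INTER_CUBIC))
```

```text
t 12.75 tcp press [-26.3  -5.4 170.7] F press [  2.74 -18.15  -1.44] w -0.0001 rotres [ 0.0008 -0.0041  0.0007] j6 [ 0.05  0.64  1.35 -0.    1.15 -1.58]
```

View pics/cmp4.png

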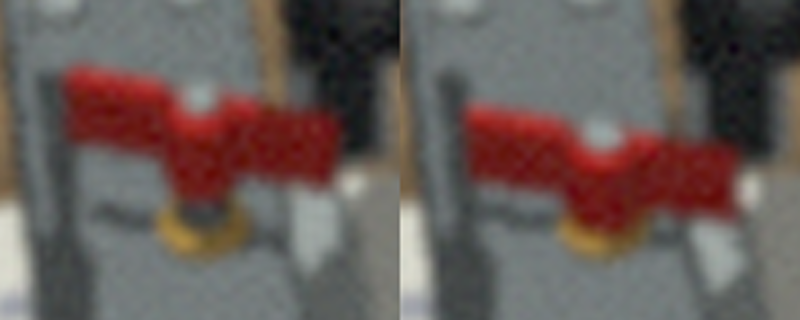

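A force of 18 N with no further wing motion shows the hard stop (about 9.8 rad) has been reached. I'll back off gently and retreat.

Emit:
{"name": "arm_command", "arguments": {
  "rows": [
    [[0,1,-3,0,0,0],[0,3,-8,0,0,0],[0,6,-14,0,0,0],[-10,14,-18,0,0,0],[-40,30,-20,0,0,0],[-70,60,-20,0,0,0],[-90,95,-20,0,0,0],[-100,130,-20,0,0,0]]
  ]
}}

```text
time: 13.47
ee_pos: [0.4739, 0.1182, 0.273]
tcp_rot: [-0.485, 0.516, -0.485, -0.512]
contact_force: [0.1, 0.1, 0.7]
gripper_width: 0.0001
```

Emit:
{"name": "arm_command", "arguments": {
  "rows": [
    [[0,30,0,0,0,0],[0,60,0,0,0,0],[0,90,0,0,0,0],[0,110,0,0,0,0],[0,120,0,0,0,0],[0,120,0,0,0,0],[0,120,0,0,0,0],[0,120,0,0,0,0]]
  ]
}}

```text
time: 14.13
ee_pos: [0.355, 0.1112, 0.2726]
tcp_rot: [-0.486, 0.516, -0.485, -0.512]
contact_force: [0.8, 0.3, -0.3]
gripper_width: 0.0001
```

Run:
```python
from h import *
st()
import cv2
i=arm.snapshot("side")[:,:,::-1][200:380,200:440];cv2.imwrite("pics/s14.png",cv2.resize(i,(800,600),interpolation=cv2.INTER_CUBIC))
t=arm.snapshot("top")[:,:,::-1][180:320,195:405];cv2.imwrite("pics/t14.png",cv2.resize(t,(800,533),interpolation=cv2.INTER_CUBIC))
```

```text
t 14.13 tcp press [-276.7  -25.2  272.6] F press [ 0.78  0.21 -0.32] w 0.0001 rotres [ 0.0008 -0.0032  0.0049] j6 [-0.01 -0.    1.96 -0.    1.18 -1.64]
```

View pics/s14.png

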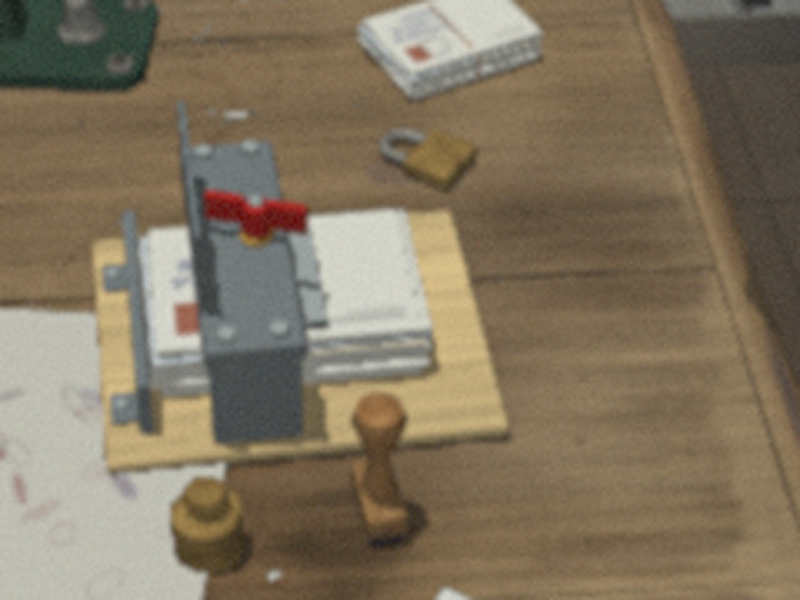

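View pics/t14.png

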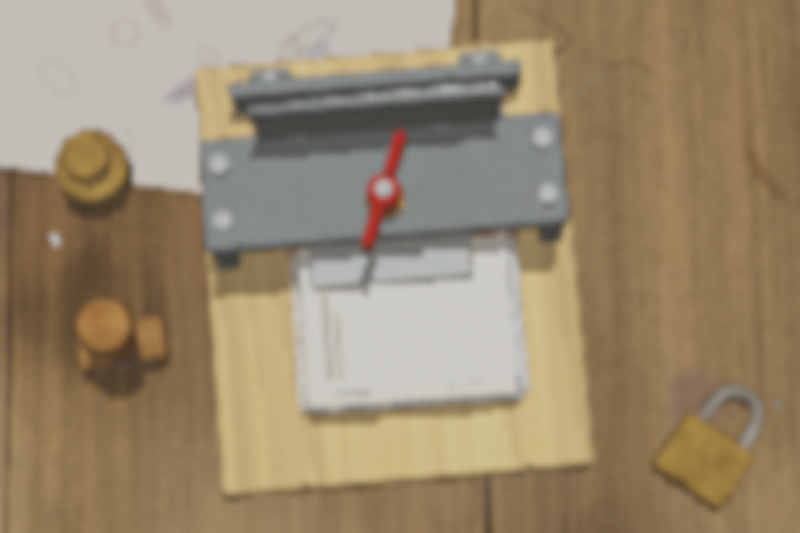

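The letters sit square at the stop with the pad down on them. The stamp, weight and padlock are where they were. I'll do one numeric check before handing in.

Run:
```python
from h import *
for u in((302,412),(525,400),(519,260),(297,260)): print((w2p(ray("top",tz(*u),.048))*1000).round(1))
wing([(308,207),(205,190)])
arm.sign_off()
```

```text
[-96.  49.  48.]
[-98.9 -61.   48. ]
[-28.7 -64.2  48. ]
[-19.8  46.3  48. ]
z top 0.1129 theta_z 9.47 angle deg 158.0 res [ 0.5  0.   0.4 -0. ]
the job is handed in; nothing more can be done
```

I pushed the letters home against the back stop and turned the red wing screw down until it reached its hard stop. Then I backed the arm off and handed the job in at about 14 s. `sign_off` gives no verdict, so the result below rests on my own checks.

- **Letters:** the push force jumped to 24 N at the stop. In the final top picture the near edge is at press x −96 to −99 mm, where −96 mm is fully home. That puts the bundle within about 3 mm of the stop. It lies about 7 mm off the middle and looks square to within about 0.04 rad.
- **Screw:** I stroked it round in three passes with closed fingers, about 7 rad in total. The last pass ended at 18 N with the wing no longer moving, so it should be at about 9.8 rad. Judged by the wing's height in the picture it is about 9.5 rad; that method is only good to about 0.6 rad. Both are above the 8.4 needed.
- **Pad force:** I could not measure how hard the pad presses on the letters. I inferred it from the screw being at its stop.
- **Surroundings:** the stamp, weight and padlock look unmoved in both final pictures, and the arm stands clear of everything.

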